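Pack the flat shower mirror into its foam-lined case

ROBOT

A 6-joint arm with a two-finger parallel gripper is mounted at the origin on the work surface. World frame = base frame: x ahead of the robot, y to its left, z up, the work surface at z = 0. Lengths are in mm, angles in rad, forces in N, time in s.
With the tool pointing down it reaches from about 275 to 775 mm from the base axis. Payload 14.6 kg.
Tool frame: the origin (TCP) lies at the very end of the fingers, on their centre line; the grasp point (between the pads) lies 19 mm behind it; z points along the fingers, y is the line along which they close (so a half turn about z gives the same grasp; the last joint's range is limited). The gripper opens to 85 mm and grips with 20 to 120 N. Pads are 22 mm wide; open, the fingers measure 114 mm over their backs; the gripper's body (76 mm by 85 mm) begins 54 mm behind the grasp point. The pads swing forward as they close: fully open they stand 13 mm farther back than shut.
Start: joints at [1.171, 0.263, -0.048, 1.259, 0, 1.415], TCP at [127.245, 509.35, 231.278] pointing down, gripper open.
Joint ranges: [-2.65, 2.65], [-0.89, 1.7], [-1.18, 1.37], [-2.13, 2.11], [-1.35, 1.29], [-3.14, 3.14]. Speed limits (rad/s): [1.89, 1.89, 2.57, 2.79, 3.14, 3.14].

INTERFACE

Orientations are given as [roll, pitch, yaw] about the fixed x, y, z axes, in that order (R = Rz(yaw) Ry(pitch) Rx(roll)).
In Python, from rig import sense, read_camera, hand_in gives the robot as it stands. The module is installed in compiled form; this text tells all that it offers.
- The arm moves only by the tool carry_out, never from a script. Its argument "motion" is a list of rows, each an object with "travel": the shift along the tool's x, y, z in mm, a list of three; "rotation": the turn, a rotation vector about the tool's x, y, z in rad, a list of three; "hand": the opening, from 0 (shut) to 1 (fully open). A call has 1 to 10 rows; each row shifts and turns the commanded pose from where the row before left it, along the tool's axes as they then stand; what a row does not reach is not made up. A row lasts 1/10 s, in which the tool goes at most 50 mm and 8.59 degrees, less where a joint would pass 70% of its speed; a pose out of reach is approached as far as the arm can. A call is refused whole if a number of a shift passes 50 or a number of a turn 0.15, either way. A call with a gripper value outside its range is refused whole. The fingers move at their own pace and stop on an object; "newtons" is the grip in N (left out, the last holds). Time passes only in rows, so rows that do not move let the fingers close. It gives the time, the measured TCP pose, the force, the opening and the grip force at its end, in the units of the state.
- sense(): the state, without advancing time (a new reading comes with each control period).
- read_camera(name): name is "scene" or "top" or "wrist"; returns a dict with "frame" (480x640x3 uint8, red, green, blue), "z_map" (480x640 float32, mm along the optical axis (not along the pixel's ray), 0 where there is no reading), "fx", "fy", "cx", "cy" (pixels), "extrinsics" (4x4, takes a point from camera to world coordinates); the wrist camera has in their place "T_tool_cam" (4x4, takes a point from camera to tool coordinates, whose origin is the TCP and whose axes are the flange's). Camera axes: x right, y up, looking along -z (the intrinsics and any distortion apply to the point x, -y, -z); pixel columns grow to the right and rows downward; lengths in mm; the calibration is good to about 2 mm. A picture is of the moment at which its call begins: read the wrist's pose just before it.
- hand_in(): hands the job in; it is judged then, once.
The state is a dict: "t": time; "q": joint angles; "qvel": joint speeds; "effort": joint torques, N m; "tool_pos": TCP position; "tcp_rot": TCP orientation; "force": force on the tool from outside, world axes, zero at the start; "torque": the same for the moment, N m; "opening": finger opening in mm; "grasp_force": force on a finger pad.
Only numpy, scipy, OpenCV 4.12 (cv2) and the standard library are available. Lean on these libraries where they do the work, as an engineer would, in place of code of your own. Each camera call takes 0.05 s, during which the arm holds its last target. There are 200 camera calls.

TASK

Pack the flat two-sided mirror away: it lies in one of the niche's narrow bays, too close between the ribs to be picked up, so edge it forward until it overhangs the niche's front lip, take it there, and press it into the mirror-shaped pocket of the open case's foam until it lies fully home on the pocket floor. Being glass, it must not be pressed hard against the niche or the case (a firm fingertip's push is plenty) nor fall onto the bench; leave the other things in the niche where they are.

Things in the scene. Friction and masses are not known exactly. Their poses are not given: they have to be found in the camera images.
- mirror_center (a point): Flat rectangular two-sided mirror in a thin grey frame, 120 long x 64 wide x 10 mm thick, 0.10 to 0.17 kg, the same both ways up and end for end. It starts flat in one of the niche's four bays, its length pointing into the niche, rear end 4 to 16 mm from the back wall. The point is its centre, 5 mm above its underside; x = length, y = width, z = thickness.
- niche_lip (a point): Middle of the straight front edge of the niche's shelf, 75 mm above the bench. White porcelain niche, open above and in front; below the edge the front face drops plumb to the bench. x points into the niche (away from the robot), y along the edge, z up. The flat shelf is 160 mm deep. It is smooth and wet: friction on the mirror 0.24 to 0.36.
- niche: The niche itself; origin on the bench below the middle of the front edge, axes as niche_lip. The back wall, 160 mm in, is 80 mm high; from its middle a chrome suction hook stands out 29 mm, 30 to 75 mm above the shelf. Three ribs (10 mm wide, 22 mm high) make four bays 74 mm wide centred at y = -126, -42, 42, 126 mm: 5 mm either side of the mirror. End cheeks: 25 mm wide, 55 mm high. Ribs and cheeks end at the front edge.
- pocket (a point): Centre of the flat black floor of the mirror-shaped cutout in the grey foam of the open case, which stands fixed on the bench left or right of the niche's front. Floor 34 mm above the bench, 14 mm below the foam's top; x = length, y = width, z up. The cutout is 126 x 68 mm. With the mirror home its underside lies on this floor, its centre 5 mm above the point, its top 4 mm below the foam's top.
- foam_lip (a point): Middle of one of two springy foam lips (this one on the pocket's +y side, the other opposite), each along the middle 34 mm of a long side. They narrow the cutout from 68 mm at its top to 61 mm at half depth and below. Pushing the 64 mm wide mirror down past them takes some 8 to 16 N; it does not go by its own weight, and they then hold it.
- finger_scoop (a point): Centre of the floor of one of four finger scoops in the foam (this one at the pocket's +x, +y corner; the others mirror it). Beside each long side of the pocket, from 7 to 46 mm from each end, they reach 34 mm out from the mirror's edge and 24 mm below the pocket's floor: room for fingers that hold the mirror across its width near an end, and for them to open.
- case: The case, of black hard shell; origin on the bench under the pocket's centre, axes as the pocket's. The foam half is 166 x 166 mm, its top 48 mm above the bench. The lid lies open flat on the -x side (166 x 166 mm, 24 mm high, centred at x = -174 mm), a comb in it.
- pill_tray_center (a point): White seven-day pill tray, 124 x 54 x 24 mm, loose in another bay of the niche; the point is its centre. To be left alone.
- nail_brush_center (a point): Orange nail brush, 88 x 40 mm, 45 mm high with its arched handle, loose in another bay; the point is 15 mm above its underside. To be left alone.
- jar_center (a point): Clear glass jar with a twist cap, 52 mm across and 64 mm high, loose in another bay; the point is its centre. To be left alone.
Mind the look-alikes: they are no part of the job. Leave any blue or brown look-alike of the part that bears mirror_center alone.

How it is judged (in metres and radians):
On the way:
1. the mirror, still lying flat on the shelf, overhangs the niche's front edge by at least 20 mm (x of mirror_center in the frame of niche_lip between -0.005 and 0.04 m and z of mirror_center in the frame of niche_lip between 0.001 and 0.009 m and angle between mirror_center's own z axis and vertical below 0.1 rad), for 0.2 s.
At the end, for the whole second after the job is handed in: The mirror rests in the pocket: its centre within 6 mm of the pocket's centre sideways, its underside within 2 mm of the pocket's floor, its length along the pocket's within 0.06 rad, and flat within 0.04 rad (horizontal distance between mirror_center and pocket below 0.006 m and z of mirror_center in the frame of pocket between 0.002 and 0.007 m and angle between the x axis of mirror_center and the x axis of pocket, either way round below 0.06 rad and angle between the z axis of mirror_center and the z axis of pocket, either way round below 0.04 rad); the robot touches nothing.
It fails at once if the mirror falls onto the bench (its centre lower than 25 mm above it) (height (world z) of mirror_center below 0.025 m).
It fails at once if the pill tray, nail brush or jar is moved or tipped by more than 20 mm (distance of any of pill_tray_center, nail_brush_center, jar_center from where it was at the start of the episode above 0.02 m).
It fails at once if something presses on the niche with more than 70 N (contact force between niche and anything else above 70 N).
It fails at once if something presses on the case with more than 70 N (contact force between case and anything else above 70 N).
It also fails if it takes over 59 s, if anything falls off the work surface, if the arm or the gripper's body presses on something with over 40 N, if the wrist force passes 120 N, or if a joint passes its speed limit or range.

## Working session

There is one attempt and no reset: what is moved stays moved. The work goes in short steps, Python scripts to look and compute and a tool call to move; the robot and the scene stay as the last step left them, time stands still between calls to the robot, and variables do not carry over. Pictures are saved under pics/ and viewed, at most 10 in all, crops included, and the job is handed in when it is done.

Besides the shell and the picture viewer there is one more tool, called after "Emit:" as name(argument=value, ...), one argument or row to a line, values as JSON. carry_out: Moves the arm, as the interface text tells. Its arguments: {"type":"object","properties":{"motion":{"type":"array","items":{"type":"object","properties":{"travel":{"type":"array","items":{"type":"number"}},"rotation":{"type":"array","items":{"type":"number"}},"hand":{"type":"number"}}}},"newtons":{"type":"number"}},"required":["motion"]}

```bash
mkdir -p pics; cat > h.py <<'E'
import numpy as np,cv2
from rig import sense,read_camera
from scipy.spatial.transform import Rotation as R
def cam(n):
    s=sense(); c=read_camera(n)
    if n=='wrist':
        T=np.eye(4);T[:3,:3]=R.from_euler('xyz',s['tcp_rot']).as_matrix();T[:3,3]=s['tool_pos']
        c['E']=T@np.array(c['T_tool_cam'])
    else: c['E']=np.array(c['extrinsics'])
    return c
def world(c):
    z=c['z_map'].astype(float);v,u=np.mgrid[:480,:640]
    P=np.stack([(u-c['cx'])/c['fx']*z,-(v-c['cy'])/c['fy']*z,-z,np.ones_like(z)],-1)
    W=(P@c['E'].T)[...,:3];W[z<=0]=np.nan
    return W
def save(c,f): cv2.imwrite('pics/'+f,c['frame'][...,::-1])
E
python3 - <<'E'
from h import *
print(sense())
for n in('scene','top'):
    c=cam(n);save(c,n+'1.png');np.save(n+'W.npy',world(c));print(n,{k:v for k,v in c.items() if k not in('frame','z_map')})
E
```

```text
{'t': 0.0, 'q': array([ 1.17074389e+00,  2.63526771e-01, -4.89328215e-02,  1.25940493e+00,
       -1.67099710e-06,  1.41550259e+00]), 'qvel': array([ 1.41492878e-04, -9.11484244e-04, -6.21056542e-05, -1.52294995e-03,
        4.39316995e-04,  1.46832161e-03]), 'effort': array([-7.56303139e-03, -6.37612367e+01,  3.84562898e+01,  1.37874641e-02,
       -4.05657483e-04, -3.56789610e-05]), 'tool_pos': array([127.11312417, 509.09589345, 230.82461684]), 'tcp_rot': array([-3.14053706e+00, -1.63566817e-04,  2.89683387e+00]), 'force': array([-0.8904721 ,  0.39684718,  0.18558803]), 'torque': array([0.01011449, 0.02600656, 0.03368027]), 'grasp_force': 0.0, 'opening': 85.42027603677485}
scene {'fx': 488.9371983382183, 'fy': 488.9371983382183, 'cx': 323.40209597820655, 'cy': 240.42836977552807, 'extrinsics': array([[ 8.21710834e-01, -3.75556228e-01,  4.28659335e-01,
         9.61174113e+02],
       [ 5.69608428e-01,  5.65458066e-01, -5.96492594e-01,
        -5.84803192e+02],
       [-1.83723696e-02,  7.34312397e-01,  6.78563011e-01,
         7.76814825e+02],
       [ 0.00000000e+00,  0.00000000e+
[... 505 characters left out ...]
xtrinsics': array([[ 2.12556616e-03,  9.81441606e-01, -1.91749463e-01,
         2.52798481e+02],
       [-9.99974191e-01,  3.40202748e-03,  6.32794475e-03,
         1.39823594e+01],
       [ 6.86284520e-03,  1.91731064e-01,  9.81423507e-01,
         1.49003756e+03],
       [ 0.00000000e+00,  0.00000000e+00,  0.00000000e+00,
         1.00000000e+00]]), 'E': array([[ 2.12556616e-03,  9.81441606e-01, -1.91749463e-01,
         2.52798481e+02],
       [-9.99974191e-01,  3.40202748e-03,  6.32794475e-03,
         1.39823594e+01],
       [ 6.86284520e-03,  1.91731064e-01,  9.81423507e-01,
         1.49003756e+03],
       [ 0.00000000e+00,  0.00000000e+00,  0.00000000e+00,
         1.00000000e+00]])}
```

View pics/top1.png

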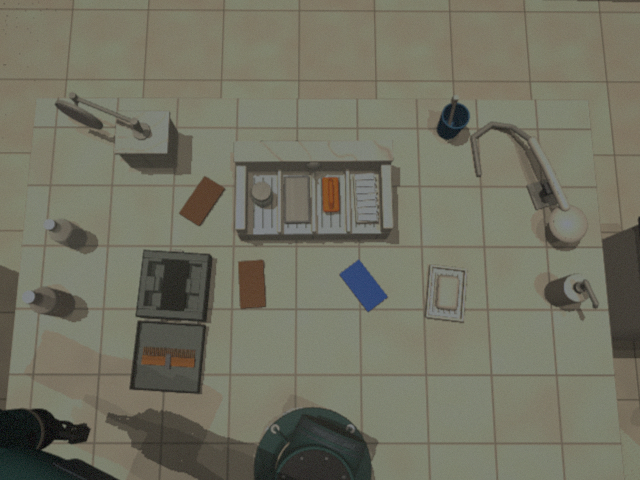

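View pics/scene1.png

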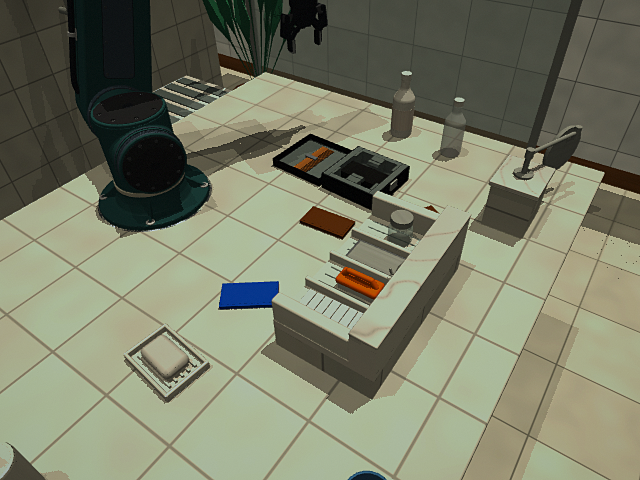

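```bash
python3 - <<'E'
from h import *
W=np.load('topW.npy')
for n,u,v in [('floor',175,285),('floor',175,275),('foam',150,315),('foam',205,260),('mirror c',297,198),('mir front',297,218),('mir rear',297,180),('shelf front lip',297,229),('backwall',297,150),('cheekL',240,200),('cheekR',388,200)]:
    print(n,W[v-1:v+2,u-1:u+2].reshape(-1,3).mean(0).round(1))
# foam top region
z=W[...,2]; 
m=((abs(z-48)<5)&(W[...,1]>180)&(W[...,1]<420)&(W[...,0]>270)).astype(np.uint8)
n,l,st,ce=cv2.connectedComponentsWithStats(m);k=1+st[1:,4].argmax()
print(st[k],cv2.minAreaRect(W[l==k][:,:2].astype(np.float32)))
m=((z>125)&(W[...,0]>400)&(z<140)).astype(np.uint8)
n,l,st,ce=cv2.connectedComponentsWithStats(m);k=1+st[1:,4].argmax()
print(st[k],cv2.minAreaRect(W[l==k][:,:2].astype(np.float32)))
c=cv2.imread('pics/top1.png');cv2.imwrite('pics/crop1.png',cv2.resize(c[130:330,120:400],(784,560),interpolation=cv2.INTER_CUBIC))
E
```

```text
floor [432.3 341.3  33.3]
floor [457.1 342.2  34.6]
foam [357.  395.4  47.8]
foam [493.2 267.   46.3]
mirror c [642.5  39.2  85.1]
mir front [591.5  38.8  86.4]
mir rear [688.6  39.5  85.4]
shelf front lip [566.5  38.9  74.7]
backwall [742.1  38.8 153.2]
cheekL [625.  174.5 128.4]
cheekR [ 626.2 -179.1  129. ]
[ 140  249   70   72 1856] ((435.11785888671875, 343.1893005371094), (163.296142578125, 170.95437622070312), 86.46295166015625)
[ 235  161  158   69 1540] ((637.686767578125, -0.47869873046875), (163.9317626953125, 375.55938720703125), 0.7405178546905518)
```

View pics/crop1.png

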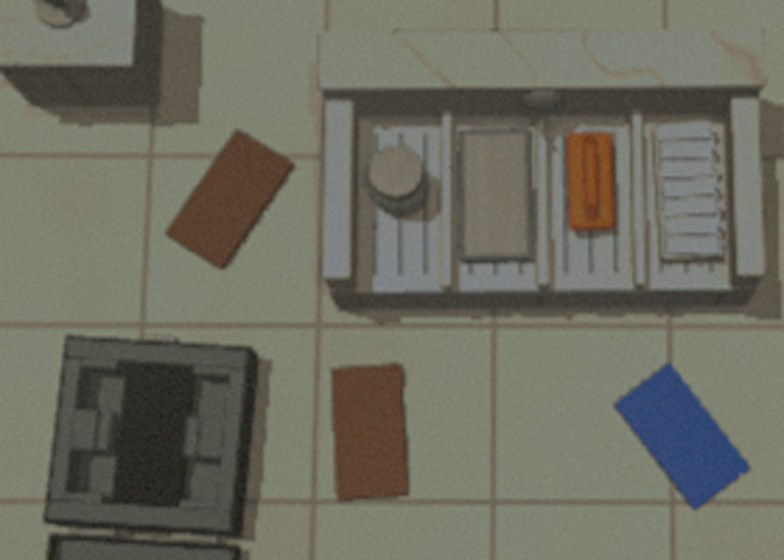

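```bash
python3 - <<'E'
from h import *
c=cam('wrist');print(np.array(c['T_tool_cam']).round(3),c['fx'],c['cx'],c['cy'],[k for k in c])
E
```

```text
[[  -0.       0.96     0.278   71.601]
 [   1.       0.      -0.       0.645]
 [  -0.       0.278   -0.96  -142.792]
 [   0.       0.       0.       1.   ]] 363.94949928161384 318.12960832527995 236.51013524537248 ['frame', 'z_map', 'fx', 'fy', 'cx', 'cy', 'T_tool_cam', 'E']
```

Emit:
carry_out(
  motion=[
    {"travel": [0, 0, -30], "rotation": [0, 0, -0.1225], "hand": 1},
    {"travel": [0, 0, -30], "rotation": [0, 0, -0.1225], "hand": 1},
    {"travel": [-40, -27, 0], "hand": 1},
    {"travel": [-40, -27, 0], "hand": 1},
    {"travel": [-40, -27, 0], "hand": 1},
    {"travel": [-40, -27, 0], "hand": 1},
    {"travel": [-40, -27, 0], "hand": 1},
    {"travel": [-40, -27, 0], "hand": 1},
    {"travel": [0, 0, 0], "hand": 1},
    {"travel": [0, 0, 0], "hand": 1},
  ],
)

```text
$.motion[2]: bad value
```

Emit:
carry_out(
  motion=[
    {"travel": [0, 0, -30], "rotation": [0, 0, -0.1225], "hand": 1},
    {"travel": [0, 0, -30], "rotation": [0, 0, -0.1225], "hand": 1},
    {"travel": [-40, -27, 0], "rotation": [0, 0, 0], "hand": 1},
    {"travel": [-40, -27, 0], "rotation": [0, 0, 0], "hand": 1},
    {"travel": [-40, -27, 0], "rotation": [0, 0, 0], "hand": 1},
    {"travel": [-40, -27, 0], "rotation": [0, 0, 0], "hand": 1},
    {"travel": [-40, -27, 0], "rotation": [0, 0, 0], "hand": 1},
    {"travel": [-40, -27, 0], "rotation": [0, 0, 0], "hand": 1},
    {"travel": [0, 0, 0], "rotation": [0, 0, 0], "hand": 1},
    {"travel": [0, 0, 0], "rotation": [0, 0, 0], "hand": 1},
  ],
)

```text
t: 1.15
tool_pos: [367.9, 346.7, 291.0]
tcp_rot: [-3.141, -0.001, 3.139]
force: [-0.0, -0.2, -0.3]
opening: 85.4
grasp_force: 0.0
```

```bash
python3 - <<'E'
from h import *
c=cam('wrist');save(c,'w1.png');W=world(c);np.save('w1W.npy',W)
z=W[...,2]
def rect(m,name):
    n,l,st,ce=cv2.connectedComponentsWithStats(m.astype(np.uint8));k=1+st[1:,4].argmax()
    print(name,st[k],cv2.minAreaRect(W[l==k][:,:2].astype(np.float32)))
reg=(W[...,1]>230)&(W[...,1]<450)&(W[...,0]>320)
rect(reg&(abs(z-48)<6),'foam')
rect(reg&(abs(z-34)<4)&(c['frame'].max(-1)<60),'floor')
print(sense()['tool_pos'],sense()['tcp_rot'])
E
```

```text
foam [  244   179   155   148 10291] ((435.57232666015625, 346.24383544921875), (165.8690185546875, 171.09286499023438), 86.56273651123047)
floor [ 259  202   87  105 5192] ((433.7430114746094, 330.08856201171875), (100.02180480957031, 124.5689468383789), 86.54957580566406)
[367.07375051 347.34255498 291.11696556] [-3.14146293e+00 -5.97330556e-04  3.14106627e+00]
```

View pics/w1.png

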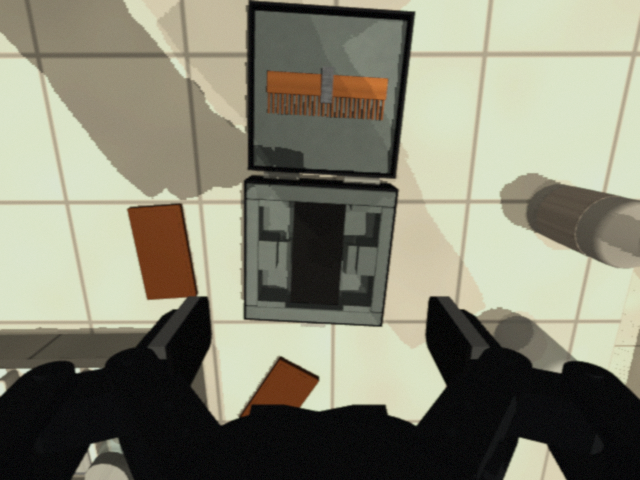

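```bash
python3 - <<'E'
from h import *
W=np.load('w1W.npy');f=cv2.imread('pics/w1.png').max(-1);z=W[...,2]
print(f[255,250:390:4]);print(z[255,280:360:4].round(0))
print(f[190:320:4,317]);
m=((f<f[255,317]+14)&(abs(z-34)<5));m[:, :285]=0;m[:,350:]=0;m[:195]=0;m[312:]=0
m=cv2.morphologyEx(m.astype(np.uint8),cv2.MORPH_OPEN,np.ones((3,3)))
n,l,st,ce=cv2.connectedComponentsWithStats(m);k=1+st[1:,4].argmax()
P=W[l==k];print(st[k],P.mean(0),np.median(P[:,2]),cv2.minAreaRect(P[:,:2].astype(np.float32)))
# foam top edges: sub-rects at z within 3 of 48
q=(abs(z-48)<2.5);q[:180]=0;q[326:]=0;q[:,:243]=0;q[:,:400]&=True;q[:,400:]=0
P=W[q];
r=cv2.minAreaRect(P[:,:2].astype(np.float32));print(r)
a=np.deg2rad(-3.5);U=P[:,:2]@np.array([[np.cos(a),-np.sin(a)],[np.sin(a),np.cos(a)]])
lo,hi=np.percentile(U,[.3,99.7],axis=0);print(lo,hi,hi-lo,np.array([[np.cos(a),-np.sin(a)],[np.sin(a),np.cos(a)]])@((lo+hi)/2))
E
```

```text
[123 126 106 119 122 123 122  90 122 104  62  25  24  26  25  25  20  21
  22  22  22  25  20  35  52 109 106  73 108 108 110 105 105 110 109]
[48. 49. 45. 34. 34. 34. 34. 34. 34. 35. 34. 35. 34. 34. 33. 36. 41. 49.
 49. 49.]
[ 99  99  99  66  22  19  19  21  19  16  17  18  24  21  21  22  20  20
  21  24  24  22  29  23  23  25  27  27  26  37 106 123 121]
[ 289  202   56  104 4996] [433.10942438 345.65704198  34.30512895] 34.29825380432683 ((434.92596435546875, 345.3173828125), (59.36260986328125, 124.04469299316406), 86.52017211914062)
((434.79327392578125, 346.33251953125), (165.33795166015625, 169.46151733398438), 86.5881118774414)
[328.49978773 289.69694269] [493.97000408 454.44483354] [165.47021635 164.74789084] [433.18224425 346.27161111]
```

Emit:
carry_out(
  motion=[
    {"travel": [-27, -38, 0], "rotation": [0, 0, 0], "hand": 0},
    {"travel": [-27, -38, 0], "rotation": [0, 0, 0], "hand": 0},
    {"travel": [-27, -38, 0], "rotation": [0, 0, 0], "hand": 0},
    {"travel": [-27, -38, 0], "rotation": [0, 0, 0], "hand": 0},
    {"travel": [-27, -38, 0], "rotation": [0, 0, 0], "hand": 0},
    {"travel": [-27, -38, 0], "rotation": [0, 0, 0], "hand": 0},
    {"travel": [-27, -38, 0], "rotation": [0, 0, 0], "hand": 0},
    {"travel": [-27, -38, 0], "rotation": [0, 0, 0], "hand": 0},
    {"travel": [0, 0, 0], "rotation": [0, 0, 0], "hand": 0},
    {"travel": [0, 0, 0], "rotation": [0, 0, 0], "hand": 0},
  ],
)

```text
t: 2.2
tool_pos: [583.3, 44.1, 290.9]
tcp_rot: [3.141, -0.001, -3.141]
force: [-0.1, 0.6, -0.7]
opening: 0.2
grasp_force: 0.0
```

```bash
python3 - <<'E'
from h import *
c=cam('wrist');save(c,'w2.png');W=world(c);np.save('w2W.npy',W)
print(sense()['tool_pos'],sense()['tcp_rot'],sense()['force'])
E
```

```text
[582.85210118  44.75800744 291.21580687] [ 3.14126244e+00 -4.92355477e-04 -3.14019845e+00] [-0.18964942  0.17761575 -0.04533408]
```

View pics/w2.png

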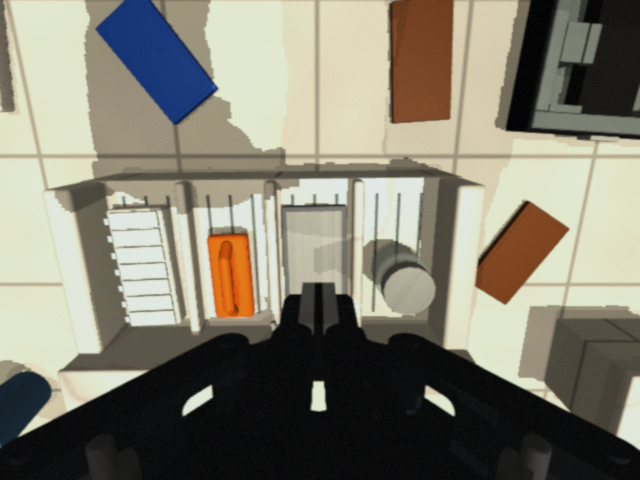

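```bash
python3 - <<'E'
from h import *
W=np.load('w2W.npy');f=cv2.imread('pics/w2.png').max(-1);z=W[...,2]
for u in (300,314,330): 
    print(u,[(v,*W[v,u].round(1)[[0,2]],f[v,u]) for v in range(178,216,2)])
for v in (230,260): print(v,[(u,*W[v,u].round(1)[1:],f[v,u]) for u in list(range(264,290,2))+list(range(338,366,2))])
m=(abs(z-85)<4);m[:, :276]=0;m[:,352:]=0;m[:200]=0;m[290:]=0
P=W[m];print(cv2.minAreaRect(P[:,:2].astype(np.float32)),np.median(P[:,2]),m.sum())
T=np.load('topW.npy');zt=T[...,2]
m=(abs(zt-85)<5)&(T[...,1]>2)&(T[...,1]<76)&(T[...,0]>570)&(T[...,0]<712)
P=T[m];print('top',cv2.minAreaRect(P[:,:2].astype(np.float32)),np.percentile(P,[1,99],axis=0))
E
```

```text
300 [(178, np.float64(556.3), np.float64(71.7), np.uint8(130)), (180, np.float64(557.9), np.float64(75.1), np.uint8(226)), (182, np.float64(559.8), np.float64(75.4), np.uint8(228)), (184, np.float64(561.7), np.float64(75.7), np.uint8(227)), (186, np.float64(563.8), np.float64(74.8), np.uint8(228)), (188, np.float64(565.8), np.float64(74.6), np.uint8(232)), (190, np.float64(567.7), np.float64(75.3), np.uint8(231)), (192, np.float64(569.7), np.float64(75.1), np.uint8(232)), (194, np.float64(571.8), np.float64(74.7), np.uint8(232)), (196, np.float64(574.0), np.float64(73.4), np.uint8(232)), (198, np.float64(575.6), np.float64(75.4), np.uint8(232)), (200, np.float64(577.8), np.float64(74.6), np.uint8(232)), (202, np.float64(579.6), np.float64(75.7), np.uint8(233)), (204, np.float64(581.9), np.float64(74.2), np.uint8(213)), (206, np.float64(581.9), np.float64(84.4), np.uint8(58)), (208, np.float64(583.8), np.float64(85.0), np.uint8(111)), (210, np.float64(585.8), np.float64(85.1), np.uint8(124)), (212, np.float64(587.8), np.float64(84.7), np.uint8(174)), (214, np.float64(589.4), np.float6
[... 5018 characters left out ...]
79.3), np.float64(87.4), np.uint8(104)), (354, np.float64(80.3), np.float64(96.7), np.uint8(187)), (356, np.float64(82.2), np.float64(97.6), np.uint8(221)), (358, np.float64(84.2), np.float64(97.3), np.uint8(229)), (360, np.float64(86.3), np.float64(96.2), np.uint8(226)), (362, np.float64(88.3), np.float64(95.7), np.uint8(179)), (364, np.float64(93.0), np.float64(75.6), np.uint8(131))]
((623.265380859375, 41.94166946411133), (96.25896453857422, 74.16558074951172), 0.7156984806060791) 85.41981329909515 5173
top ((640.2504272460938, 38.58393859863281), (73.1651382446289, 140.59188842773438), 89.35147094726562) [[581.67667238   9.45002905  80.21647664]
 [699.69600976  71.8871442   89.63971543]]
```

Emit:
carry_out(
  newtons=40,
  motion=[
    {"travel": [-41, -1, 0], "rotation": [0, 0, 0], "hand": 0},
    {"travel": [-41, -1, 0], "rotation": [0, 0, 0], "hand": 0},
    {"travel": [0, 0, 40], "rotation": [0, 0, 0], "hand": 0},
    {"travel": [0, 0, 40], "rotation": [0, 0, 0], "hand": 0},
    {"travel": [0, 0, 40], "rotation": [0, 0, 0], "hand": 0},
    {"travel": [0, 0, 40], "rotation": [0, 0, 0], "hand": 0},
    {"travel": [0, 0, 30], "rotation": [0, 0, 0], "hand": 0},
    {"travel": [0, 0, 0], "rotation": [0, 0, 0], "hand": 0},
    {"travel": [0, 0, 0], "rotation": [0, 0, 0], "hand": 0},
  ],
)

```text
t: 3.15
tool_pos: [665.1, 42.9, 102.6]
tcp_rot: [3.142, 0.0, -3.14]
force: [0.4, 0.2, 0.8]
opening: 0.5
grasp_force: 0.0
```

Emit:
carry_out(
  motion=[
    {"travel": [0, 0, 5], "rotation": [0, 0, 0], "hand": 0},
    {"travel": [0, 0, 5], "rotation": [0, 0, 0], "hand": 0},
    {"travel": [0, 0, 4], "rotation": [0, 0, 0], "hand": 0},
    {"travel": [0, 0, 1], "rotation": [0, 0, 0], "hand": 0},
    {"travel": [0, 0, 1], "rotation": [0, 0, 0], "hand": 0},
    {"travel": [0, 0, 0], "rotation": [0, 0, 0], "hand": 0},
    {"travel": [0, 0, 0], "rotation": [0, 0, 0], "hand": 0},
  ],
)

```text
t: 3.85
tool_pos: [665.4, 41.4, 85.4]
tcp_rot: [-3.142, 0.0, -3.141]
force: [0.3, 0.5, -0.5]
opening: -0.1
grasp_force: 0.0
```

Emit:
carry_out(
  motion=[
    {"travel": [0, 0, 0.5], "rotation": [0, 0, 0], "hand": 0},
    {"travel": [0, 0, 0.5], "rotation": [0, 0, 0], "hand": 0},
    {"travel": [0, 0, 0.5], "rotation": [0, 0, 0], "hand": 0},
    {"travel": [0, 0, 0], "rotation": [0, 0, 0], "hand": 0},
  ],
)

```text
t: 4.25
tool_pos: [665.7, 41.4, 85.0]
tcp_rot: [-3.141, 0.002, -3.141]
force: [-3.4, 0.0, 12.4]
opening: 0.1
grasp_force: 6.2
```

Contact at 12 N. Dragging toward the robot (tool +x).

Emit:
carry_out(
  motion=[
    {"travel": [4, 0, 0], "rotation": [0, 0, 0], "hand": 0},
    {"travel": [4, 0, 0], "rotation": [0, 0, 0], "hand": 0},
    {"travel": [4, 0, 0], "rotation": [0, 0, 0], "hand": 0},
    {"travel": [4, 0, 0], "rotation": [0, 0, 0], "hand": 0},
    {"travel": [4, 0, 0], "rotation": [0, 0, 0], "hand": 0},
    {"travel": [0, 0, 0], "rotation": [0, 0, 0], "hand": 0},
  ],
)

```text
t: 4.85
tool_pos: [645.9, 41.4, 85.0]
tcp_rot: [-3.141, 0.002, -3.141]
force: [-1.6, -0.5, 10.8]
opening: 0.1
grasp_force: 5.6
```

```bash
cat >> h.py <<'E'
def front(c=None):
    c=c or cam('wrist');W=world(c);z=W[...,2]
    m=(abs(z-85)<3.5)&(W[...,1]>12)&(W[...,1]<72)&(W[...,0]>480)&(W[...,0]<720)
    n,l,st,ce=cv2.connectedComponentsWithStats(m.astype(np.uint8));k=1+st[1:,4].argmax()
    P=W[l==k];print(st[k],'x range',np.percentile(P[:,0],[.5,99.5]).round(1))
    for y in (20,42,64):
        s=P[abs(P[:,1]-y)<3];print(y,s[:,0].min().round(1) if len(s) else None)
    return c
E
python3 - <<'E'
from h import *
front();front(cam('top'));print(sense()['force'],sense()['tool_pos'])
E
```

```text
[  236    95   163   249 32327] x range [562.5 662.2]
20 562.7
42 562.0
64 561.7Traceback (most recent call last):
  File "<stdin>", line 2, in <module>
  File "h.py", line 20, in front
    n,l,st,ce=cv2.connectedComponentsWithStats(m.astype(np.uint8));k=1+st[1:,4].argmax()
                                                                       ~~~~~~~~~~~~~~~^^
ValueError: attempt to get argmax of an empty sequence
```

Mirror follows exactly (front 582→562). Continuing.

Emit:
carry_out(
  motion=[
    {"travel": [4, 0, 0], "rotation": [0, 0, 0], "hand": 0},
    {"travel": [4, 0, 0], "rotation": [0, 0, 0], "hand": 0},
    {"travel": [4, 0, 0], "rotation": [0, 0, 0], "hand": 0},
    {"travel": [4, 0, 0], "rotation": [0, 0, 0], "hand": 0},
    {"travel": [4, 0, 0], "rotation": [0, 0, 0], "hand": 0},
    {"travel": [4, 0, 0], "rotation": [0, 0, 0], "hand": 0},
    {"travel": [4, 0, 0], "rotation": [0, 0, 0], "hand": 0},
    {"travel": [4, 0, 0], "rotation": [0, 0, 0], "hand": 0},
    {"travel": [4, 0, 0], "rotation": [0, 0, 0], "hand": 0},
    {"travel": [0, 0, 0], "rotation": [0, 0, 0], "hand": 0},
  ],
)

```text
t: 5.95
tool_pos: [610.0, 41.4, 85.0]
tcp_rot: [-3.141, 0.003, -3.141]
force: [-0.9, 0.1, 11.5]
opening: -0.1
grasp_force: 5.9
```

Emit:
carry_out(
  motion=[
    {"travel": [4, 0, 0], "rotation": [0, 0, 0], "hand": 0},
    {"travel": [4, 0, 0], "rotation": [0, 0, 0], "hand": 0},
    {"travel": [4, 0, 0], "rotation": [0, 0, 0], "hand": 0},
    {"travel": [4, 0, 0], "rotation": [0, 0, 0], "hand": 0},
    {"travel": [2, 0, 0], "rotation": [0, 0, 0], "hand": 0},
    {"travel": [0, 0, 0], "rotation": [0, 0, 0], "hand": 0},
    {"travel": [0, 0, 0], "rotation": [0, 0, 0], "hand": 0},
  ],
)

```text
t: 6.65
tool_pos: [592.3, 41.4, 85.0]
tcp_rot: [-3.141, 0.003, -3.141]
force: [-0.8, -0.3, 12.0]
opening: -0.1
grasp_force: 5.9
```

```bash
python3 - <<'E'
from h import *
c=front();save(c,'w3.png');print(sense()['force'],sense()['tool_pos'])
E
```

```text
[  236    95   164   249 32343] x range [508.8 608.6]
20 509.1
42 508.3
64 508.0
[-0.78802662 -0.30994178 10.8611238 ] [592.28756988  41.35413992  85.03348166]
```

Emit:
carry_out(
  motion=[
    {"travel": [0, 0, -4], "rotation": [0, 0, 0], "hand": 0},
    {"travel": [0, 0, -36], "rotation": [0, 0, 0], "hand": 0},
    {"travel": [30, 0, 0], "rotation": [0, 0, 0], "hand": 1},
    {"travel": [29, 0.5, 0], "rotation": [0, 0, -0.02], "hand": 1},
    {"travel": [0, 0, 0], "rotation": [0, 0, 0], "hand": 1},
    {"travel": [0, 0, 0], "rotation": [0, 0, 0], "hand": 1},
    {"travel": [0, 0, 0], "rotation": [0, 0, 0], "hand": 1},
  ],
)

```text
t: 7.4
tool_pos: [533.0, 41.9, 123.9]
tcp_rot: [-3.142, 0.001, -3.122]
force: [0.2, -0.1, 0.2]
opening: 72.4
grasp_force: 0.0
```

```bash
python3 - <<'E'
from h import *
c=front();save(c,'w4.png');print(sense()['opening'],sense()['tool_pos'],sense()['tcp_rot'])
W=world(c);z=W[...,2]
m=(abs(z-85)<4)&(W[...,1]>0)&(W[...,1]<85)&(W[...,0]>500)&(W[...,0]<530)
P=W[m]; print([ (x,np.percentile(P[abs(P[:,0]-x)<2][:,1],[1,99]).round(1)) for x in(513,518,524)])
E
```

```text
[  260   224   116   187 19738] x range [508.2 620. ]
20 508.6
42 508.1
64 507.7
78.72630439101935 [533.05452351  41.8717548  123.75602559] [-3.14156822e+00  3.46967989e-04 -3.12157111e+00]
[(513, array([ 9.6, 71.6])), (518, array([ 9.5, 71.8])), (524, array([ 9.8, 72. ]))]
```

View pics/w4.png

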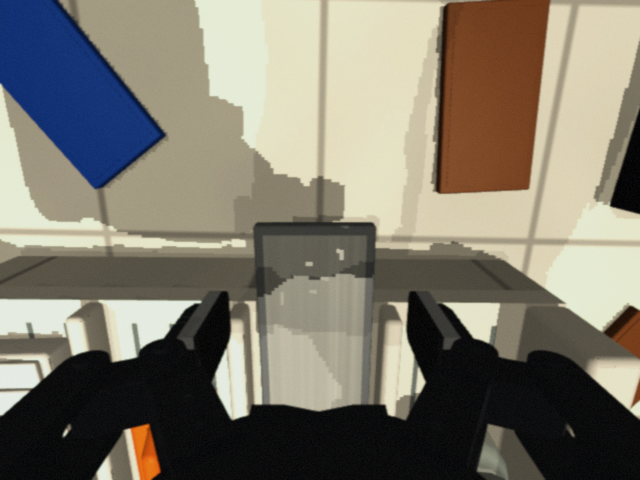

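The mirror (front edge at px v≈228, u 255–375) overhangs the lip (v≈297), with the open fingers on both sides. Descend in front of the lip and grip.

Emit:
carry_out(
  newtons=40,
  motion=[
    {"travel": [0, -1, 15], "rotation": [0, 0, 0], "hand": 1},
    {"travel": [0, 0, 20], "rotation": [0, 0, 0], "hand": 1},
    {"travel": [0, 0, 20], "rotation": [0, 0, 0], "hand": 1},
    {"travel": [0, 0, 14], "rotation": [0, 0, 0], "hand": 1},
    {"travel": [0, 0, 0], "rotation": [0, 0, 0], "hand": 1},
    {"travel": [0, 0, 0], "rotation": [0, 0, 0], "hand": 1},
  ],
)

```text
t: 8.05
tool_pos: [532.8, 40.9, 54.9]
tcp_rot: [3.142, -0.0, -3.121]
force: [0.4, -0.5, 0.2]
opening: 85.6
grasp_force: 0.0
```

Emit:
carry_out(
  motion=[
    {"travel": [0, 0, 0], "rotation": [0, 0, 0], "hand": 0.75},
    {"travel": [0, 0, 0], "rotation": [0, 0, 0], "hand": 0.6},
    {"travel": [0, 0, 0], "rotation": [0, 0, 0], "hand": 0.5},
    {"travel": [0, 0, 0], "rotation": [0, 0, 0], "hand": 0.4},
    {"travel": [0, 0, 0], "rotation": [0, 0, 0], "hand": 0.4},
  ],
)

```text
t: 8.55
tool_pos: [533.0, 40.9, 55.6]
tcp_rot: [-3.141, 0.002, -3.121]
force: [0.7, 0.5, 5.8]
opening: 63.2
grasp_force: 45.6
```

Emit:
carry_out(
  newtons=60,
  motion=[
    {"travel": [0, 0, 0], "rotation": [0, 0, 0], "hand": 0},
    {"travel": [0, 0, 0], "rotation": [0, 0, 0], "hand": 0},
    {"travel": [0, 0, -5], "rotation": [0, 0, 0], "hand": 0},
    {"travel": [0, 0, -10], "rotation": [0, 0, 0], "hand": 0},
    {"travel": [0, 0, -15], "rotation": [0, 0, 0], "hand": 0},
    {"travel": [0, 0, -20], "rotation": [0, 0, 0], "hand": 0},
    {"travel": [0, 0, -20], "rotation": [0, 0, 0], "hand": 0},
    {"travel": [0, 0, -20], "rotation": [0, 0, 0], "hand": 0},
    {"travel": [0, 0, -10], "rotation": [0, 0, 0], "hand": 0},
    {"travel": [0, 0, 0], "rotation": [0, 0, 0], "hand": 0},
  ],
)

```text
t: 9.55
tool_pos: [533.0, 40.9, 156.1]
tcp_rot: [-3.141, 0.002, -3.121]
force: [-0.3, 0.4, -1.1]
opening: 62.8
grasp_force: 65.7
```

```bash
cat >> h.py <<'E'
def held(c):
    s=sense();W=world(c);Rm=R.from_euler('xyz',s['tcp_rot']).as_matrix()
    L=(W-s['tool_pos'])@Rm   # tool coords
    m=(abs(L[...,1])<28)&(L[...,2]>-45)&(L[...,2]<0)&(L[...,0]>-15)&(L[...,0]<40)
    P=L[m];A=np.c_[P[:,:2],np.ones(len(P))];k=np.linalg.lstsq(A,P[:,2],rcond=None)[0]
    print('top plane z=ax+by+c',k.round(3),len(P),'front edge x by y',[ (y,np.percentile(P[abs(P[:,1]-y)<4][:,0],[.5,99.5]).round(1)) for y in(-20,0,20)])
E
python3 - <<'E'
from h import *
c=cam('wrist');held(c);save(c,'w5.png');s=sense();print(s['tool_pos'],s['tcp_rot'],s['force'],s['opening'],s['grasp_force'])
E
```

```text
top plane z=ax+by+c [ 5.2000e-02 -1.0000e-03 -3.0506e+01] 17400 front edge x by y [(-20, array([-14.7,  24.6])), (0, array([-14.7,  24.4])), (20, array([-14.7,  24.2]))]
[532.48289583  40.92628831 154.99820552] [-3.14151878e+00  7.16483207e-04 -3.12136945e+00] [-0.46415656 -0.52718649 -0.980901  ] 62.96772900731033 65.68861126899719
```

Emit:
carry_out(
  motion=[
    {"travel": [10, 0, 0], "rotation": [0, 0, 0.04], "hand": 0},
    {"travel": [20, 0, 0], "rotation": [0, 0, 0.041], "hand": 0},
    {"travel": [20, 28, 0], "rotation": [0, 0, 0], "hand": 0},
    {"travel": [20, 40, 0], "rotation": [0, 0, 0], "hand": 0},
    {"travel": [20, 45, 0], "rotation": [0, 0, 0], "hand": 0},
    {"travel": [20, 45, 0], "rotation": [0, 0, 0], "hand": 0},
    {"travel": [15, 45, 0], "rotation": [0, 0, 0], "hand": 0},
    {"travel": [15, 45, 0], "rotation": [0, 0, 0], "hand": 0},
    {"travel": [12, 35, 0], "rotation": [0, 0, 0], "hand": 0},
    {"travel": [0, 15, 0], "rotation": [0, 0, 0], "hand": 0},
  ],
)

```text
t: 10.6
tool_pos: [396.8, 348.4, 153.7]
tcp_rot: [-3.141, -0.002, 3.084]
force: [0.4, -0.4, -0.7]
opening: 63.0
grasp_force: 65.9
```

Emit:
carry_out(
  motion=[
    {"travel": [0, 0, 0], "rotation": [0, 0, 0], "hand": 0},
    {"travel": [0, 0, 0], "rotation": [0, 0, 0], "hand": 0},
    {"travel": [0, 0, 0], "rotation": [0, 0, 0], "hand": 0},
  ],
)

```text
t: 10.9
tool_pos: [398.9, 344.8, 154.5]
tcp_rot: [-3.141, -0.0, 3.08]
force: [0.4, -0.8, -0.5]
opening: 62.6
grasp_force: 65.9
```

```bash
python3 - <<'E'
from h import *
c=cam('wrist');held(c);save(c,'w5.png');s=sense();print(s['tool_pos'],s['tcp_rot'],s['force'],s['opening'])
W=world(c);np.save('w5W.npy',W);z=W[...,2]
m=(z<56)&(z>42)&(W[...,0]>300);P=W[m]
A=np.c_[P[:,:2],np.ones(len(P))];print(np.linalg.lstsq(A,P[:,2],rcond=None)[0],len(P))
m=(abs(z-24)<4);P=W[m];A=np.c_[P[:,:2],np.ones(len(P))];print(np.linalg.lstsq(A,P[:,2],rcond=None)[0],len(P))
E
```

```text
top plane z=ax+by+c [  0.049  -0.    -29.236] 17635 front edge x by y [(-20, array([-14.8,  25.2])), (0, array([-14.7,  25. ])), (20, array([-14.7,  24.7]))]
[398.96202239 344.83944813 154.62860928] [-3.14121091e+00 -3.48415360e-04  3.07925302e+00] [ 0.20137017  0.18098538 -0.81457316] 63.007301621849834
[4.52466949e-03 2.80983239e-04 4.58090462e+01] 14911
[ 6.57531363e-04 -2.64180575e-04  2.40447634e+01] 5418
```

View pics/w5.png

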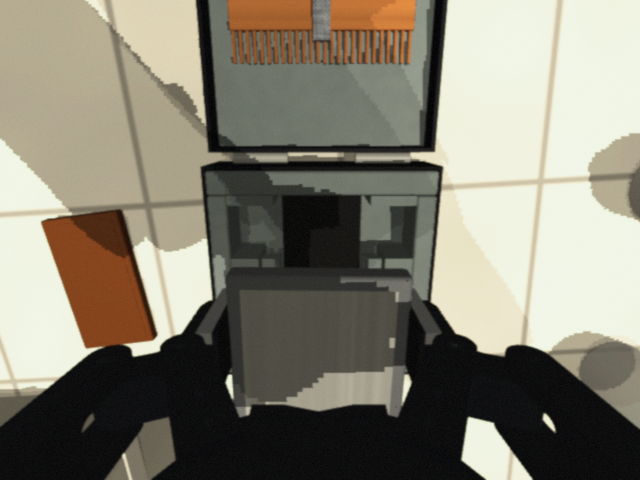

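```bash
python3 - <<'E'
from h import *
W=np.load('w5W.npy');f=cv2.imread('pics/w5.png').max(-1);z=W[...,2]
a=-0.0605;Rm=np.array([[np.cos(a),-np.sin(a)],[np.sin(a),np.cos(a)]])
U=W[...,:2]-np.array([434.3,346]);U=U@Rm  # case frame
for v in (182,188): 
    print(v,[(u,*U[v,u].round(1),z[v,u].round(0),f[v,u]) for u in list(range(196,216,2))+list(range(428,448,2))])
print('strip'); 
for v in (210,235): print(v,[(u,*U[v,u].round(1),z[v,u].round(0),f[v,u]) for u in list(range(276,292,2))+list(range(352,370,2))])
for u in (300,340): print(u,[(v,*U[v,u].round(1),z[v,u].round(0),f[v,u]) for v in list(range(160,206,3))])
E
```

```text
182 [(196, np.float64(-66.9), np.float64(-102.4), np.float64(-1.0), np.uint8(172)), (198, np.float64(-67.0), np.float64(-100.5), np.float64(-0.0), np.uint8(171)), (200, np.float64(-67.0), np.float64(-99.0), np.float64(-1.0), np.uint8(164)), (202, np.float64(-73.2), np.float64(-82.5), np.float64(46.0), np.uint8(65)), (204, np.float64(-73.2), np.float64(-81.1), np.float64(46.0), np.uint8(27)), (206, np.float64(-73.4), np.float64(-79.2), np.float64(48.0), np.uint8(72)), (208, np.float64(-73.5), np.float64(-77.5), np.float64(49.0), np.uint8(84)), (210, np.float64(-73.4), np.float64(-76.5), np.float64(48.0), np.uint8(84)), (212, np.float64(-73.4), np.float64(-75.0), np.float64(48.0), np.uint8(85)), (214, np.float64(-73.4), np.float64(-73.7), np.float64(48.0), np.uint8(83)), (428, np.float64(-73.2), np.float64(72.7), np.float64(48.0), np.uint8(122)), (430, np.float64(-73.2), np.float64(74.0), np.float64(48.0), np.uint8(124)), (432, np.float64(-73.3), np.float64(75.2), np.float64(49.0), np.uint8(129)), (434, np.float64(-73.2), np.float64(76.8), np.float64(48.0), np.uint8(140)), (436, np.flo
[... 6377 characters left out ...]
int8(119)), (181, np.float64(-73.9), np.float64(12.5), np.float64(47.0), np.uint8(122)), (184, np.float64(-71.9), np.float64(12.5), np.float64(48.0), np.uint8(118)), (187, np.float64(-70.2), np.float64(12.4), np.float64(50.0), np.uint8(117)), (190, np.float64(-67.9), np.float64(12.5), np.float64(48.0), np.uint8(119)), (193, np.float64(-65.6), np.float64(12.6), np.float64(47.0), np.uint8(104)), (196, np.float64(-61.2), np.float64(13.4), np.float64(34.0), np.uint8(26)), (199, np.float64(-59.1), np.float64(13.5), np.float64(34.0), np.uint8(25)), (202, np.float64(-56.8), np.float64(13.5), np.float64(34.0), np.uint8(26)), (205, np.float64(-54.7), np.float64(13.5), np.float64(35.0), np.uint8(23))]
```

Emit:
carry_out(
  motion=[
    {"travel": [2.3, 3.3, 0], "rotation": [0, 0.049, 0], "hand": 0},
    {"travel": [0, 0, 0], "rotation": [0, 0, -0.01], "hand": 0},
    {"travel": [0, 0, 25], "rotation": [0, 0, 0], "hand": 0},
    {"travel": [0, 0, 15], "rotation": [0, 0, 0], "hand": 0},
    {"travel": [0, 0, 0], "rotation": [0, 0, 0], "hand": 0},
    {"travel": [0, 0, 0], "rotation": [0, 0, 0], "hand": 0},
    {"travel": [0, 0, 0], "rotation": [0, 0, 0], "hand": 0},
  ],
)

```text
t: 11.65
tool_pos: [395.2, 349.6, 115.8]
tcp_rot: [3.14, -0.048, 3.091]
force: [-0.3, 0.6, -1.3]
opening: 62.6
grasp_force: 65.9
```

```bash
cat >> h.py <<'E'
def rel(c,top):
    "mirror top near world height `top`; prints its front edge & sides in case frame about (433.2,346)"
    W=world(c);z=W[...,2];a=-0.0605;Rm=np.array([[np.cos(a),-np.sin(a)],[np.sin(a),np.cos(a)]])
    U=(W[...,:2]-np.array([433.2,346]))@Rm
    m=(abs(z-top)<5)&(abs(U[...,1])<40)&(U[...,0]>-75)&(U[...,0]<60)
    n,l,st,ce=cv2.connectedComponentsWithStats(m.astype(np.uint8));k=1+st[1:,4].argmax();m=l==k
    P=np.c_[U[m],z[m]];A=np.c_[P[:,:2],np.ones(len(P))]
    print('plane',np.linalg.lstsq(A,P[:,2],rcond=None)[0].round(3),'front',[(y,P[abs(P[:,1]-y)<3][:,0].min().round(1)) for y in(-25,-12,0,12,25)])
    for x in (-58,-54,-50,-45):
        s=P[abs(P[:,0]-x)<1.5]
        if len(s): print('side',x,np.percentile(s[:,1],[1,99]).round(1))
E
python3 - <<'E'
from h import *
c=cam('wrist');held(c);save(c,'w6.png');s=sense();print(s['tool_pos'],s['tcp_rot'],s['force'])
rel(c,s['tool_pos'][2]+29)
E
```

```text
top plane z=ax+by+c [  0.049  -0.    -29.377] 17593 front edge x by y [(-20, array([-14.9,  25.2])), (0, array([-14.7,  24.9])), (20, array([-14.7,  24.7]))]
[395.17370041 349.65914025 115.7445446 ] [ 3.14029109 -0.04754153  3.09071911] [-0.01511085  0.13906618 -1.58177313]
plane [-2.90000e-02  1.00000e-03  1.43891e+02] front [(-25, np.float64(-62.1)), (-12, np.float64(-62.2)), (0, np.float64(-62.3)), (12, np.float64(-62.2)), (25, np.float64(-62.1))]
side -58 [-28.7  33.1]
side -54 [-28.7  33.2]
side -50 [-34.   39.5]
side -45 [-39.5  33.6]
```

Emit:
carry_out(
  motion=[
    {"travel": [-2, -2, 0], "rotation": [0, 0, 0], "hand": 0},
    {"travel": [-0.7, 0, 15], "rotation": [0, 0, 0], "hand": 0},
    {"travel": [-1, 0, 20], "rotation": [0, 0, 0], "hand": 0},
    {"travel": [-1, 0, 20], "rotation": [0, 0, 0], "hand": 0},
    {"travel": [-0.7, 0, 15], "rotation": [0, 0, 0], "hand": 0},
    {"travel": [0, 0, 0], "rotation": [0, 0, 0], "hand": 0},
    {"travel": [0, 0, 0], "rotation": [0, 0, 0], "hand": 0},
    {"travel": [0, 0, 0], "rotation": [0, 0, 0], "hand": 0},
  ],
)

```text
t: 12.5
tool_pos: [397.1, 347.8, 45.6]
tcp_rot: [3.14, -0.048, 3.091]
force: [0.6, 0.4, -1.3]
opening: 62.7
grasp_force: 66.0
```

```bash
python3 - <<'E'
from h import *
c=cam('wrist');save(c,'w7.png');s=sense();print(s['tool_pos'],s['tcp_rot'],s['force'])
rel(c,s['tool_pos'][2]+29)
E
```

```text
[397.07155171 347.76647271  45.59444198] [ 3.14026394 -0.04769732  3.09083226] [-0.60268283  0.12266963 -1.07370989]
plane [-2.9000e-02  1.0000e-03  7.3804e+01] front [(-25, np.float64(-60.0)), (-12, np.float64(-60.1)), (0, np.float64(-60.1)), (12, np.float64(-60.0)), (25, np.float64(-60.0))]
side -58 [-30.4  31.5]
side -54 [-30.4  31.4]
side -50 [-30.5  31.6]
side -45 [-37.1  32.1]
```

View pics/w7.png

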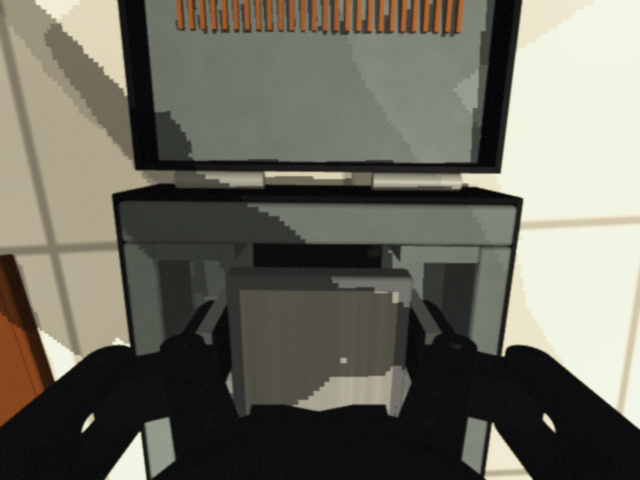

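```bash
python3 - <<'E'
from h import *
c=cam('wrist');W=world(c);z=W[...,2];a=-0.0605;Rm=np.array([[np.cos(a),-np.sin(a)],[np.sin(a),np.cos(a)]])
U=(W[...,:2]-np.array([433.2,346]))@Rm
m=(abs(z-47)<3)&(abs(U[...,1])<90)&(U[...,0]>-88)&(U[...,0]<-66)
P=U[m];print('outer x',[(y,P[abs(P[:,1]-y)<3][:,0].min().round(1)) for y in(-60,-20,20,60)],'y',np.percentile(P[abs(P[:,0]+74)<4][:,1],[.5,99.5]))
for y in (-15,0,15):
    q=(abs(U[...,1]-y)<2)&(U[...,0]<-55)&(U[...,0]>-75)
    print(y,'foam end',U[q&(z>46)&(z<52)][:,0].max().round(1),'floor start',U[q&(abs(z-34)<3)][:,0].min().round(1))
E
```

```text
outer x [(-60, np.float64(-83.2)), (-20, np.float64(-83.3)), (20, np.float64(-83.1)), (60, np.float64(-83.1))] y [-81.72459524  81.6330872 ]
-15 foam end -63.1 floor start -59.8
0 foam end -63.4 floor start -59.9
15 foam end -63.6 floor start -60.3
```

Emit:
carry_out(
  motion=[
    {"travel": [-0.5, -0.5, 10], "rotation": [0, 0, 0], "hand": 0},
    {"travel": [-0.4, 0, 8], "rotation": [0, 0, 0], "hand": 0},
    {"travel": [-0.1, 0, 1.5], "rotation": [0, 0, 0], "hand": 0},
    {"travel": [0, 0, 1], "rotation": [0, 0, 0], "hand": 0},
    {"travel": [0, 0, 0], "rotation": [0, 0, 0], "hand": 0},
    {"travel": [0, 0, 0], "rotation": [0, 0, 0], "hand": 0},
  ],
)

```text
t: 13.2
tool_pos: [396.5, 347.0, 24.1]
tcp_rot: [3.141, -0.049, 3.091]
force: [0.2, 1.4, -1.3]
opening: 62.7
grasp_force: 66.0
```

Emit:
carry_out(
  motion=[
    {"travel": [-0.05, 0, 1], "rotation": [0, 0, 0], "hand": 0},
    {"travel": [-0.05, 0, 1], "rotation": [0, 0, 0], "hand": 0},
    {"travel": [0, 0, 0], "rotation": [0, 0, 0], "hand": 0},
  ],
)

```text
t: 13.5
tool_pos: [396.6, 347.0, 22.1]
tcp_rot: [3.141, -0.049, 3.091]
force: [1.1, 0.8, 1.3]
opening: 63.1
grasp_force: 66.2
```

Emit:
carry_out(
  motion=[
    {"travel": [0, 0, 0], "rotation": [0, 0, 0], "hand": 0.85},
    {"travel": [0, 0, 0], "rotation": [0, 0, 0], "hand": 1},
    {"travel": [0, 0, 0], "rotation": [0, 0, 0], "hand": 1},
    {"travel": [0, 0, 0], "rotation": [0, 0, 0], "hand": 1},
    {"travel": [0, 0, 0], "rotation": [0, 0, 0], "hand": 1},
    {"travel": [0.5, 0, -10], "rotation": [0, 0, 0], "hand": 1},
    {"travel": [1, 0, -20], "rotation": [0, 0, 0], "hand": 1},
    {"travel": [1.5, 0, -30], "rotation": [0, 0, 0], "hand": 1},
    {"travel": [1.5, 0, -30], "rotation": [0, -0.049, 0], "hand": 1},
    {"travel": [0, 0, 0], "rotation": [0, 0, 0], "hand": 1},
  ],
)

```text
t: 14.5
tool_pos: [397.4, 347.9, 116.4]
tcp_rot: [3.138, 0.006, 3.091]
force: [-0.1, 0.8, -1.2]
opening: 85.1
grasp_force: 0.0
```

Emit:
carry_out(
  motion=[
    {"travel": [0, 0, -20], "rotation": [0, 0, 0], "hand": 0},
    {"travel": [0, 0, 0], "rotation": [0, 0, 0], "hand": 0},
    {"travel": [0, 0, 0], "rotation": [0, 0, 0], "hand": 0},
    {"travel": [0, 0, 0], "rotation": [0, 0, 0], "hand": 0},
  ],
)

```text
t: 14.9
tool_pos: [396.1, 346.7, 131.4]
tcp_rot: [-3.141, -0.001, 3.091]
force: [-0.4, -1.0, -0.7]
opening: 28.3
grasp_force: 0.0
```

```bash
cat >> h.py <<'E'
def pk(c):
    W=world(c);z=W[...,2];a=-0.0605;Rm=np.array([[np.cos(a),-np.sin(a)],[np.sin(a),np.cos(a)]])
    U=(W[...,:2]-np.array([433.2,346]))@Rm
    m=(abs(U[...,1])<25)&(abs(U[...,0])<68)&(z<62)
    for x in range(-66,68,6):
        s=z[m&(abs(U[...,0]-x)<1.5)]
        print((x,np.median(s).round(1) if len(s)>5 else None),end=' ')
    m&=(abs(U[...,0])<52)
    P=np.c_[U[m],z[m]];A=np.c_[P[:,:2],np.ones(len(P))];print('\nplane',np.linalg.lstsq(A,P[:,2],rcond=None)[0].round(4))
E
python3 - <<'E'
from h import *
c=cam('wrist');save(c,'w8.png');s=sense();print(s['tool_pos'],s['tcp_rot'],s['force'],s['opening']);pk(c)
E
```

```text
[396.06305098 346.68147682 131.36882837] [-3.14130549e+00 -1.18822750e-03  3.09067965e+00] [-0.17446323 -0.06375338 -0.44153483] 20.470862206195054
(-66, np.float64(48.3)) (-60, np.float64(47.1)) (-54, np.float64(52.8)) (-48, np.float64(52.5)) (-42, np.float64(52.2)) (-36, np.float64(52.0)) (-30, np.float64(51.7)) (-24, np.float64(51.3)) (-18, np.float64(51.0)) (-12, np.float64(50.7)) (-6, np.float64(50.4)) (0, np.float64(50.1)) (6, np.float64(49.7)) (12, np.float64(49.4)) (18, np.float64(49.1)) (24, np.float64(48.8)) (30, np.float64(48.5)) (36, np.float64(48.1)) (42, np.float64(47.9)) (48, np.float64(47.6)) (54, np.float64(47.2)) (60, np.float64(46.3)) (66, np.float64(48.2)) 
plane [-5.27000e-02  5.00000e-04  5.00579e+01]
```

View pics/w8.png

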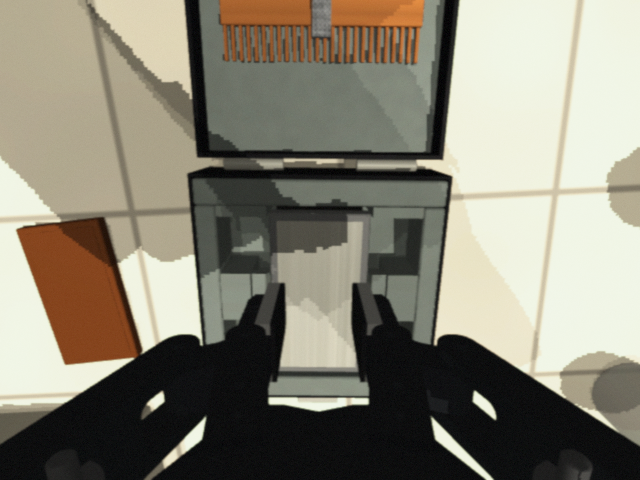

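The mirror lies on the lips in the pocket (px u 275–370, v 208–368), with its rear end about 6 mm lower. Pressing with shut fingers slightly on the front side.

Emit:
carry_out(
  motion=[
    {"travel": [-29, 1.3, 0], "rotation": [0, 0, 0], "hand": 0},
    {"travel": [0, 0, 35], "rotation": [0, 0, 0], "hand": 0},
    {"travel": [0, 0, 30], "rotation": [0, 0, 0], "hand": 0},
    {"travel": [0, 0, 12], "rotation": [0, 0, 0], "hand": 0},
    {"travel": [0, 0, 2], "rotation": [0, 0, 0], "hand": 0},
    {"travel": [0, 0, 1], "rotation": [0, 0, 0], "hand": 0},
    {"travel": [0, 0, 1], "rotation": [0, 0, 0], "hand": 0},
    {"travel": [0, 0, 0], "rotation": [0, 0, 0], "hand": 0},
  ],
)

```text
t: 15.75
tool_pos: [425.9, 347.1, 52.1]
tcp_rot: [3.14, 0.001, 3.091]
force: [0.8, 0.1, 0.7]
opening: 0.3
grasp_force: 0.0
```

Emit:
carry_out(
  motion=[
    {"travel": [0, 0, 1], "rotation": [0, 0, 0], "hand": 0},
    {"travel": [0, 0, 1], "rotation": [0, 0, 0], "hand": 0},
    {"travel": [0, 0, 0], "rotation": [0, 0, 0], "hand": 0},
  ],
)

```text
t: 16.05
tool_pos: [425.5, 346.9, 49.3]
tcp_rot: [3.141, 0.0, 3.091]
force: [0.0, 0.6, 0.7]
opening: 0.0
grasp_force: 0.3
```

Emit:
carry_out(
  motion=[
    {"travel": [0, 0, 1], "rotation": [0, 0, 0], "hand": 0},
    {"travel": [0, 0, 1], "rotation": [0, 0, 0], "hand": 0},
    {"travel": [0, 0, 0.5], "rotation": [0, 0, 0], "hand": 0},
    {"travel": [0, 0, 0], "rotation": [0, 0, 0], "hand": 0},
  ],
)

```text
t: 16.45
tool_pos: [425.4, 346.8, 46.6]
tcp_rot: [3.141, -0.0, 3.091]
force: [0.2, 0.5, -0.5]
opening: 0.1
grasp_force: 0.0
```

Emit:
carry_out(
  motion=[
    {"travel": [0, 0, 1], "rotation": [0, 0, 0], "hand": 0},
    {"travel": [0, 0, 0.5], "rotation": [0, 0, 0], "hand": 0},
    {"travel": [0, 0, 0], "rotation": [0, 0, 0], "hand": 0},
  ],
)

```text
t: 16.75
tool_pos: [425.4, 346.8, 45.2]
tcp_rot: [3.141, -0.0, 3.091]
force: [0.5, -1.0, 0.1]
opening: -0.1
grasp_force: 0.1
```

```bash
python3 - <<'E'
from h import *
c=cam('wrist');s=sense();print(s['tool_pos'],s['force']);pk(c)
E
```

```text
[425.40251824 346.76668623  45.17843727] [ 0.08778385  0.16751554 -0.46147907]
(-66, np.float64(48.2)) (-60, np.float64(40.7)) (-54, np.float64(45.0)) (-48, np.float64(45.1)) (-42, np.float64(45.1)) (-36, np.float64(45.2)) (-30, np.float64(45.3)) (-24, np.float64(45.4)) (-18, np.float64(45.5)) (-12, np.float64(45.5)) (-6, np.float64(45.6)) (0, np.float64(45.7)) (6, np.float64(45.7)) (12, None) (18, None) (24, None) (30, np.float64(46.4)) (36, np.float64(46.1)) (42, np.float64(46.2)) (48, np.float64(45.6)) (54, None) (60, None) (66, None) 
plane [3.09000e-02 4.40000e-03 4.68454e+01]
```

Emit:
carry_out(
  motion=[
    {"travel": [-14, 0.5, -1], "rotation": [0, 0, 0], "hand": 0},
    {"travel": [0, 0, 1], "rotation": [0, 0, 0], "hand": 0},
    {"travel": [0, 0, 1], "rotation": [0, 0, 0], "hand": 0},
    {"travel": [0, 0, 0.5], "rotation": [0, 0, 0], "hand": 0},
    {"travel": [0, 0, 0], "rotation": [0, 0, 0], "hand": 0},
  ],
)

```text
t: 17.3
tool_pos: [439.9, 346.6, 44.0]
tcp_rot: [3.141, 0.001, 3.091]
force: [1.3, -0.7, 3.6]
opening: -0.1
grasp_force: 2.3
```

Emit:
carry_out(
  motion=[
    {"travel": [0, 0, 0.5], "rotation": [0, 0, 0], "hand": 0},
    {"travel": [0, 0, 0.3], "rotation": [0, 0, 0], "hand": 0},
    {"travel": [0, 0, 0], "rotation": [0, 0, 0], "hand": 0},
  ],
)

```text
t: 17.6
tool_pos: [439.9, 346.7, 44.0]
tcp_rot: [3.141, 0.002, 3.091]
force: [-1.6, -4.4, 16.2]
opening: -0.2
grasp_force: 8.5
```

```bash
python3 - <<'E'
from h import *
c=cam('wrist');s=sense();print(s['tool_pos'],s['force']);pk(c)
E
```

```text
[439.93901657 346.69191438  44.01235375] [-1.31943355 -2.78685603 16.8773101 ]
(-66, np.float64(48.2)) (-60, np.float64(42.8)) (-54, np.float64(44.5)) (-48, np.float64(44.5)) (-42, np.float64(44.5)) (-36, np.float64(44.5)) (-30, np.float64(44.5)) (-24, np.float64(44.5)) (-18, np.float64(44.6)) (-12, np.float64(44.5)) (-6, np.float64(45.0)) (0, np.float64(45.1)) (6, np.float64(44.6)) (12, np.float64(44.5)) (18, np.float64(44.5)) (24, np.float64(44.4)) (30, None) (36, None) (42, None) (48, np.float64(44.6)) (54, np.float64(44.4)) (60, np.float64(43.7)) (66, None) 
plane [2.97000e-02 8.30000e-03 4.57446e+01]
```

Flat at the home height (44.3) under 16 N against the floor. Retreat and check.

Emit:
carry_out(
  motion=[
    {"travel": [0, 0, -3], "rotation": [0, 0, 0], "hand": 0},
    {"travel": [0, 0, -30], "rotation": [0, 0, 0], "hand": 0},
    {"travel": [20, 0, -40], "rotation": [0, 0, 0], "hand": 0},
    {"travel": [30, 0, -40], "rotation": [0, 0, 0], "hand": 0},
    {"travel": [0, 0, -30], "rotation": [0, 0, 0], "hand": 0},
    {"travel": [0, 0, 0], "rotation": [0, 0, 0], "hand": 0},
    {"travel": [0, 0, 0], "rotation": [0, 0, 0], "hand": 0},
  ],
)

```text
t: 18.35
tool_pos: [389.5, 349.2, 186.1]
tcp_rot: [3.141, 0.001, 3.091]
force: [0.6, 0.2, -0.2]
opening: 0.0
grasp_force: 0.0
```

```bash
python3 - <<'E'
from h import *
c=cam('wrist');save(c,'w9.png');s=sense();print(s['tool_pos'],s['force']);pk(c)
E
```

```text
[389.25379287 348.92450141 185.20288019] [ 0.05976309  0.56183619 -0.21495506]
(-66, np.float64(48.2)) (-60, np.float64(42.2)) (-54, np.float64(44.5)) (-48, np.float64(44.6)) (-42, np.float64(44.6)) (-36, np.float64(44.5)) (-30, np.float64(44.5)) (-24, np.float64(44.7)) (-18, np.float64(44.5)) (-12, np.float64(44.6)) (-6, np.float64(44.5)) (0, np.float64(44.6)) (6, np.float64(44.5)) (12, np.float64(44.5)) (18, np.float64(44.5)) (24, None) (30, None) (36, None) (42, None) (48, None) (54, None) (60, None) (66, None) 
plane [ 1.00000e-04 -3.00000e-04  4.45578e+01]
```

View pics/w9.png

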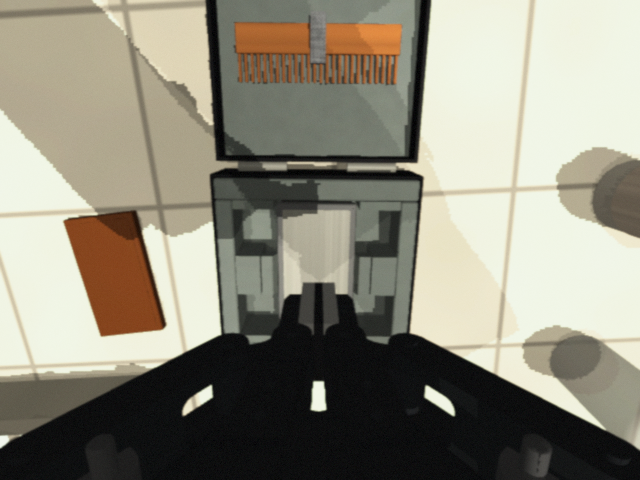

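The mirror lies flat in the pocket (u 277–357, from v 205). Its slope is about 0 and its top is 3.7–4 mm below the foam, so it is home. Handing in.

```bash
python3 -c "
from rig import hand_in
print(hand_in())"
```

```text
the job is handed in; nothing more can be done
None
```

The mirror is pressed flat onto the pocket floor and the job was handed in at about 18 s. My last wrist-camera check showed it level and home with the gripper clear, but `hand_in()` returned no verdict.

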